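# Roll the red bangle spool up the display slope to its seat

### The arm

A 6-joint arm with a two-finger parallel gripper is mounted at the origin on the work surface. World frame = base frame: x ahead of the robot, y to its left, z up, the work surface at z = 0. Lengths are in m, angles in rad, forces in N, time in s.
With the tool pointing down it reaches from about 0.425 to 1.125 m from the base axis. Payload 14.9 kg.
Tool frame: the origin (TCP) lies on the centre line of the jaws, within the pads' length; the fingertips stand 25 mm ahead of it and the grasp point (between the pads) lies 6 mm ahead of it (arm.tcp_to_tips is the distance from the TCP to the fingertips, in m); y points along the fingers, z is the direction in which the jaws open and shut, and the axes are right-handed (so a half turn about y gives the same grasp; the last joint's range is limited). The gripper opens to 91 mm and grips with 3 to 60 N. Pads are 32 mm wide; open, the fingers measure 118 mm over their backs; the gripper's body (76 mm by 178 mm) begins 60 mm behind the grasp point.
Start: joints at [-1.225, 0.379, 1.734, -0, 1.028, -0.033], TCP at [0.259, -0.65, 0.239] pointing down, gripper open.
Joint ranges: [-2.77, 2.77], [-0.74, 2.19], [0, 2.66], [-1.06, 4.2], [0.31, 2.87], [-3.08, 3.08]. Speed limits (rad/s): [1.89, 1.89, 2.39, 3.14, 3.14, 3.14].

### API

Orientations are given as a unit quaternion [w, x, y, z].
In Python, from workcell import arm, vision, workorder, nets gives the robot as it stands. The module is installed in compiled form; this text tells all that it offers.
- The arm moves only by the shell command python3 -m pendant 'ROWS' [FORCE]. ROWS is JSON, one flat list of numbers, 7 for each row, row after row: the turn, a rotation vector about the tool's x, y, z in degrees, then the shift along the tool's x, y, z in mm, then the gripper's target within -1 to 1 (fully open at 1, half-way at 0, shut at -1). A call has 1 to 12 rows; each row shifts and turns the commanded pose from where the row before left it, along the tool's axes as they then stand; what a row does not reach is not made up. A row lasts 1/8 s, in which the tool goes at most 62.5 mm and 10.7 degrees, less where a joint would pass 70% of its speed; a pose out of reach is approached as far as the arm can. A call with a gripper value outside its range is refused whole. The fingers move at their own pace and stop on an object; FORCE is the grip in N (left out, the last holds). Time passes only in rows, so rows that do not move let the fingers close. It gives the time, the measured TCP pose, the force and the opening at its end, in the units of the state.
- arm.read_state(): the state, without advancing time (a new reading comes with each control period).
- vision.grab_frame(name): name is "side" or "top" or "wrist"; returns (picture, depth): 420x560x3 uint8, red, green, blue; 420x560 float32, m along the optical axis (not along the pixel's ray), 0 where there is no reading.
- vision.camera_info(name): a dict with "camera_matrix" (3x3 intrinsics, pixels), "R" (3x3) and "t" (3): a world point X has camera coordinates R X + t. Camera axes: x right, y down, z forward; pixel columns grow to the right and rows downward; lengths in m; the calibration is good to about 2 mm. The wrist camera is an equidistant fisheye: a pixel r from the principal point sees the ray r / f radians off the axis. A picture is of the moment at which its call begins: read the wrist's pose just before it. camera_info takes no time and is no camera call; for the wrist camera it gives the pose at the moment of the call.
- workorder.job_done(): hands the job in, once; it reports no verdict.
Trained networks look in the newest picture that a camera, given by its name, has taken for a name from the list of things; names that differ only in an ending like _2 or _b are one class to them, and where a whole thing is asked for, a point or a joint stands for the part that bears it (a point fixed in the world has none). Each returns a list of dicts, best first, with "score" (0 to 1); they miss things now and then, are a little off and sometimes report something else, mostly with a low value. They report only what shows in the picture. A call takes as long as a camera call. They do not tell look-alikes from the thing itself.
- nets.silhouettes(camera, target): "mask" (420x560 bool, what is visible of it) and "extent" ([left, top, right, bottom] in pixels, round what is visible of it).
- nets.tip_of(camera, target): "position" ([column, row] in pixels: a listed point, or the origin of a listed thing).
The state is a dict: "t": time; "q": joint angles; "qd": joint speeds; "joint_efforts": joint torques, N m; "ee_pos": TCP position; "tool_rot": TCP orientation; "contact_force": force on the tool from outside, world axes, zero at the start; "ft_torque": the same for the moment, N m; "gripper_width": finger opening in m.
Only numpy, scipy, OpenCV 4.12 (cv2) and the standard library are available. Lean on these libraries where they do the work, as an engineer would, in place of code of your own. Each camera call takes 0.05 s, during which the arm holds its last target. There are 200 camera calls.

### The job

On the sloping bangle display, push the spool of red bangles up its lane with the fingers, until it settles into the seat at the top and rests against the back rail by itself. Roll it up slowly with a finger kept behind it all the way, so that it never runs free or rolls back down the slope; do not grip it, lift it or press it hard. Leave the green spool at the foot of its own lane and everything else on the stall where it stands.

Things in the scene. Friction and masses are not known exactly. Their poses are not given: they have to be found in the camera images.
- display: Sloping bangle display, fixed: wooden frame, dark blue deck, 272 mm wide (its y), two lanes with centre lines at y = +65 and -65 mm, each 122 mm wide between wooden rails that stand 8 mm above the deck. Origin under its middle on the table, z up, +x points DOWN the slope to the customers. The deck is 35 mm above the table at x = 0 and rises 10 degrees towards -x, from lip to crest.
- slope: The straight sloping deck of the display, fixed in it, both lanes. Origin on the deck's top face, mid-width, above the display's origin; x runs down along the slope (10 degrees below level), y across the lanes, z square to the deck. A spool on it has its centre at z = 33 mm; at the foot its x is about 71 mm, on the crest about -60 mm.
- lip (a point): Top of the wooden front lip at the foot of the slope, mid-width of the display, on the lip's uphill face. The lip runs the whole width, is 6 mm thick and stands 10 mm above the deck. A spool lying against it has its centre at x = 76 mm in the display's frame, 55 mm above the table.
- crest (a point): Crest line at the top of the slope, mid-width of the display, on the deck (display x = -59 mm, 45 mm above the table). Beyond it, towards the back rail, the deck falls 8 degrees to form the seat, 54 mm long; a spool pushed past the crest rolls the last 2 cm into the seat by itself.
- back_rail (a point): Top front edge of the upright back rail, mid-width: the stop. 12 mm thick, top 86 mm above the table, front face at display x = -113 mm. A spool seated against it has its centre 33 mm in front of that face: at display x = -80 mm, 76 mm above the table, on its lane's centre line.
- red_spool: Spool of RED and gold bangles, a lying cylinder 110 mm long: a drum of bangles 62 mm in diameter and 94 mm long between two pale wooden flanges 66 mm in diameter and 8 mm thick, on which it rolls. Loose, about 0.35 kg (0.25 to 0.45), bangles slippery. Origin at its centre, y along its axis (across the lane); x and z turn as it rolls. Starts at the foot of either lane against the lip; rolls back there if let go on the slope.
- green_spool: Spool of GREEN and gold bangles, otherwise the same, at the foot of the other lane. To be left alone.
- spray: Pink spray bottle with white cap, 40 mm in diameter, 137 mm tall, standing loose on the table beside the display; origin under its centre. Leave alone.
- bangles: Stack of loose copper, blue and gold bangles, 68 mm in diameter, 30 mm high, on the table on the other side of the display; origin under its centre. Leave alone.
- jar: Amber jar with red cap, 60 mm in diameter, 75 mm tall; origin under its centre. Leave alone.
- gift_box: Red gift box with gold band, 110 x 80 x 53 mm; origin under its centre. Leave alone.
- tape_cutter: Green tape dispenser, 150 x 50 mm, 88 mm high; origin under its centre. Leave alone.
- spray2: Lilac spray bottle with white cap, 40 mm in diameter, 137 mm tall; origin under its centre. Leave alone.
Mind the look-alikes: they are no part of the job. What is shaped like the red_spool but blue is not meant.

How it is judged:
By the outcome, as a careful person would: the job done as asked, in the order asked, and still so for the second after the job is handed in, with the robot touching nothing.
It also fails if it takes over 42 s, if anything falls off the work surface, if the arm or the gripper's body presses on something with over 40 N, if the wrist force passes 120 N, or if a joint passes its speed limit or range.

## Working session

There is one attempt and no reset: what is moved stays moved. The work goes in short steps, Python scripts to look and compute and a shell command to move; the robot and the scene stay as the last step left them, time stands still between calls to the robot, and variables do not carry over. Pictures are saved under pics/ and viewed, on a budget of 10 in all, crops included, one or two more only if the job needs it, and the job is handed in when it is done.

```bash
mkdir -p pics
cat > h.py <<'E'
from workcell import arm, vision, workorder, nets
import numpy as np, cv2
def px2w(cam,u,v,d):
    c=vision.camera_info(cam);K=np.array(c["camera_matrix"]);R=np.array(c["R"]);t=np.array(c["t"])
    p=np.linalg.inv(K)@np.array([u,v,1.])*d
    return R.T@(p-t)
def cloud(cam,dep):
    c=vision.camera_info(cam);K=np.array(c["camera_matrix"]);R=np.array(c["R"]);t=np.array(c["t"])
    v,u=np.mgrid[:420,:560]
    P=np.stack([(u-K[0,2])/K[0,0]*dep,(v-K[1,2])/K[1,1]*dep,dep],-1)
    return (P-t)@R
E
python3 - <<'E'
from h import *
ims=[]
for c in("side","top"):
    im,d=vision.grab_frame(c); np.savez(f"{c}0.npz",im=im,d=d); cv2.imwrite(f"pics/{c}0.png",im[...,::-1])
    P=cloud(c,d)
    for n in("red_spool","green_spool","display","lip","crest","back_rail"):
        for r in nets.tip_of(c,n)[:3]:
            u,v=r["position"]; k=P[int(v),int(u)] if 0<=int(v)<420 and 0<=int(u)<560 else None
            print(c,n,round(r["score"],2),np.round([u,v]),np.round(k,3))
s=arm.read_state();print(s)
E
```

```text
side red_spool 0.91 [233. 202.] [0.602 0.016 0.077]
side red_spool 0.68 [348. 178.] [ 0.319 -0.167  0.059]
side red_spool 0.59 [226. 162.] [ 0.685 -0.179  0.048]
side green_spool 0.74 [197. 231.] [0.657 0.136 0.081]
side green_spool 0.64 [328. 341.] [0.309 0.341 0.053]
side display 0.75 [243. 240.] [0.556 0.103 0.039]
side lip 0.74 [214. 222.] [0.631 0.093 0.078]
side lip 0.46 [199. 230.] [0.657 0.129 0.081]
side crest 0.87 [259. 241.] [0.51  0.108 0.049]
side crest 0.75 [198. 233.] [0.655 0.136 0.078]
side crest 0.19 [174. 289.] [0.674 0.269 0.02 ]
side back_rail 0.97 [278. 238.] [0.46  0.12  0.088]
top red_spool 0.83 [335. 263.] [ 0.317 -0.175  0.059]
top red_spool 0.68 [281. 169.] [ 0.616 -0.003  0.085]
top red_spool 0.56 [341. 153.] [ 0.67  -0.195  0.065]
top green_spool 0.66 [248. 153.] [0.665 0.103 0.085]
top display 0.86 [259. 186.] [0.567 0.073 0.033]
top lip 0.58 [270. 161.] [0.642 0.035 0.086]
top crest 0.63 [247. 201.] [0.515 0.108 0.047]
top back_rail 0.88 [238. 214.] [0.473 0.137 0.077]
{'t': 0.7, 'q': array([-1.22531240e+00,  3.78889795e-01,  1.73424262e+00,  1.16304548e-05,
        1.02848581e+00, -3.33099652e-02]), 'qd': array([ 0.00060634,  0.00063134, -0.00165658,  0.00095671,  0.00062805,
        0.00025618]), 'joint_efforts': array([ 5.28439377e-04, -7.63542509e+01, -4.34683478e+01,  6.50595711e-02,
        3.88886360e-02, -1.04803539e-05]), 'ee_pos': array([ 0.25884791, -0.65037432,  0.23891776]), 'tool_rot': array([ 0.13312462, -0.13312047,  0.69447214, -0.69445318]), 'contact_force': array([0.52784122, 0.06741231, 0.38987261]), 'ft_torque': array([ 0.04127596, -0.01902744, -0.03274427]), 'gripper_width': 0.09100091282273856}
```

Run:
```python
import cv2
a=cv2.imread("pics/top0.png")[100:280,170:400];b=cv2.imread("pics/side0.png")
cv2.imwrite("pics/c1.png",cv2.resize(a,None,fx=3.4,fy=3.2,interpolation=cv2.INTER_CUBIC))
```

```text
(no output)
```

View pics/c1.png

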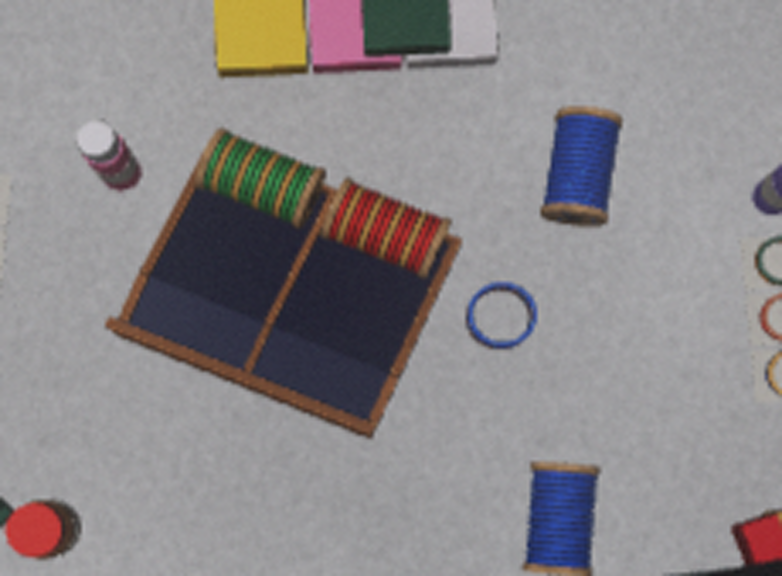

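View pics/side0.png

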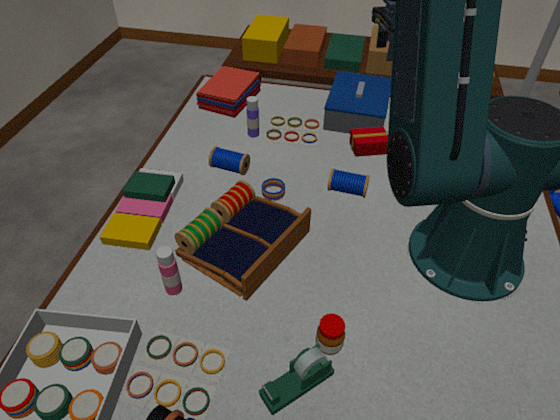

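The red spool is at about (284,171) in the top picture (crop (388,228)), and in the side picture at (233,202). The other candidates are blue: top (341,153) and (335,263). The crop shows only the first with red and gold bangles, and it lies in the display's lane, so that is the one meant. Next I measure the display pose and the spool axis.

Run:
```python
from h import *
from scipy.optimize import least_squares
allP={}
for c in("top","side"):
    z=np.load(c+"0.npz");im,d=z["im"],z["d"];P=cloud(c,d)
    hsv=cv2.cvtColor(im,cv2.COLOR_RGB2HSV).astype(int)
    near=(abs(P[...,0]-.56)<.16)&(abs(P[...,1]-.08)<.2)&(d>0)
    rail=near&(P[...,2]>.075)&(P[...,0]<.52)&(P[...,2]<.1)
    q=P[rail];print(c,"rail",len(q),q[:,2].max())
    q2=q[:,:2]; m=q2.mean(0);w=np.linalg.svd(q2-m)[2][0]; pr=(q2-m)@w
    print(" mid",m+w*(pr.max()+pr.min())/2," dir",w,"len",np.ptp(pr),"yaw(deg)",np.degrees(np.arctan2(-w[0],w[1]))%180)
    for n,(lo,hi) in {"red":(0,10),"green":(45,80)}.items():
        ctr={"red":(.61,0.0),"green":(.665,.11)}[n]
        k=near&(P[...,2]>.05)&(np.hypot(P[...,0]-ctr[0],P[...,1]-ctr[1])<.09)&(P[...,2]<.12)
        k&=(hsv[...,1]>100)&(hsv[...,2]>50)&((hsv[...,0]<hi)&(hsv[...,0]>=lo)|((hsv[...,0]>172) if n=="red" else False))
        q=P[k]; m=q.mean(0); w=np.linalg.svd(q[:,:2]-m[:2])[2][0]; pr=(q[:,:2]-m[:2])@w
        print(c,n,len(q),"mean",m,"axis",w,"span",np.ptp(pr),"mid",m[:2]+w*(pr.max()+pr.min())/2,"zmax",q[:,2].max())
        # cylinder fit r=.031 axis horizontal
        f=lambda p:np.hypot((q[:,:2]-p[:2])@np.array([np.cos(p[3]),np.sin(p[3])]),q[:,2]-p[2])-.031
        r=least_squares(lambda p:np.r_[f(p),((p[:2]-m[:2])@np.array([-np.sin(p[3]),np.cos(p[3])]))],[m[0],m[1],.055,np.arctan2(-w[0],w[1]) if w[1]>0 else np.arctan2(w[0],-w[1])],loss="soft_l1",f_scale=.002)
        print("   cyl",r.x[:3],"yaw",np.degrees(r.x[3]),"rms",np.sqrt(np.mean(f(r.x)**2)))
```

```text
top rail 354 0.094068500383843
 mid [0.46030616 0.12602009]  dir [-0.39848619 -0.91717433] len 0.2712590997533032 yaw(deg) 156.51642276625725
top red 371 mean [ 0.60760616 -0.00956711  0.07943236] axis [-0.4022986  -0.91550851] span 0.09495099853048339 mid [ 0.60831842 -0.00794621] zmax 0.09253432962336325
   cyl [ 0.61337516 -0.01208326  0.05507463] yaw -23.564378663083886 rms 0.0025551026592759525
top green 257 mean [0.65978092 0.11085854 0.08154334] axis [-0.37114636 -0.92857438] span 0.09279727273832142 mid [0.6606663  0.11307368] zmax 0.09247425433147016
   cyl [0.66575694 0.10837593 0.05531964] yaw -22.559406356848356 rms 0.002511139062730233
side rail 636 0.09065263582346915
 mid [0.45694563 0.1263373 ]  dir [0.39805314 0.91736236] len 0.2733755695380071 yaw(deg) 156.54347288023916
side red 358 mean [ 0.59879503 -0.00731538  0.07670482] axis [0.38957012 0.92099681] span 0.09676756436056116 mid [ 0.60006605 -0.00431052] zmax 0.09028344959664858
   cyl [ 0.61249328 -0.01320272  0.05500696] yaw -23.25746560958169 rms 0.001726341235304777
side green 439 mean [0.65055805 0.11340771 0.07655188] axis [0.39353915 0.91930786] span 0.09280249224780349 mid [0.65124538 0.11501333] zmax 0.09090016494944562
   cyl [0.66453541 0.10735482 0.0548406 ] yaw -23.415025633289257 rms 0.0016803069453039748
```

```bash
cat >> h.py <<'E'
from scipy.spatial.transform import Rotation as Ro
O=np.array([.568,.0785,0]);ex=np.array([.917,-.399,0]);ey=np.array([.399,.917,0]);ez=np.array([0,0,1.])
def st():
    s=arm.read_state();w,x,y,z=s["tool_rot"];R=Ro.from_quat([x,y,z,w]).as_matrix();p=s["ee_pos"]-O
    print("t %.2f disp mm"%s["t"],np.round([1e3*p@ex,1e3*p@ey,1e3*p[2]],1),"F(disp)",np.round([s["contact_force"]@e for e in(ex,ey,ez)],2),"w",round(s["gripper_width"],4),"q",np.round(s["q"],2))
    return s,R
E
python3 - <<'E'
from h import *
s,R=st();print(np.round(R,3))
for sg in(1,-1):
    z=sg*ey;y=-ez;x=np.cross(y,z);T=np.c_[x,y,z]
    print(sg,"turn",np.degrees(Ro.from_matrix(R.T@T).as_rotvec()),"x",x)
g=O+.150*ex-.065*ey+[0,0,.15]
print(g,"shift in start tool axes",1e3*R.T@(g-s["ee_pos"]))
E
```

```text
t 0.70 disp mm [   7.3 -791.7  238.9] F(disp) [0.46 0.27 0.39] w 0.091 q [-1.23  0.38  1.73  0.    1.03 -0.03]
[[-0.929  0.     0.37 ]
 [-0.37   0.    -0.929]
 [-0.    -1.    -0.   ]]
1 turn [-2.03300354e-05 -1.34782496e+02 -2.00348208e-03] x [ 0.917 -0.399  0.   ]
-1 turn [ 1.61401327e-03  4.52175039e+01 -1.63779588e-05] x [-0.917  0.399  0.   ]
[ 0.679615 -0.040955  0.15    ] shift in start tool axes [-616.29938678   88.93478367 -410.62012531]
```

```bash
python3 -m pendant '[0,0,0,-34,0,-23,0, 0,0,0,-34,0,-23,0, 0,0,0,-34,0,-23,0, 0,0,0,-34,0,-23,0, 0,0,0,-34,0,-23,0, 0,0,0,-34,0,-23,0, 0,0,0,-34,0,-23,0, 0,0,0,-34,0,-23,0, 0,0,0,-34,0,-23,0, 0,0,0,-34,0,-23,0, 0,0,0,-34,0,-23,0, 0,0,0,-34,0,-23,0]'
python3 -m pendant '[0,0,0,-34,0,-23,0, 0,0,0,-34,0,-23,0, 0,0,0,-34,0,-23,0, 0,0,0,-34,0,-23,0, 0,0,0,-34,0,-23,0, 0,0,0,-34,0,-23,0, 0,9,0,0,0,0,0, 0,9,0,0,0,0,0, 0,9,0,0,0,0,0, 0,9,0,0,0,0,0, 0,9.2,0,0,0,0,0, 0,0,0,0,0,0,0]'
python3 - <<'E'
from h import *
s,R=st();print(np.round(R.T@np.c_[ex,ey,ez],3))
g=O+.150*ex-.065*ey+[0,0,.15]
print(1e3*R.T@(g-s["ee_pos"]))
E
```

```text
t: 2.2
ee_pos: [0.5366, -0.2419, 0.2391]
tool_rot: [-0.133, 0.133, -0.694, 0.695]
contact_force: [1.5, -0.9, 0.2]
gripper_width: 0.0458
t: 3.7
ee_pos: [0.6744, -0.0394, 0.239]
tool_rot: [-0.144, 0.144, 0.692, -0.692]
contact_force: [1.0, 0.4, -0.4]
gripper_width: 0.0456
t 3.70 disp mm [144.6 -65.7 239. ] F(disp) [ 0.76  0.78 -0.39] w 0.0456 q [-0.09  0.34  1.79  0.    1.01  1.89]
[[-1.    -0.001  0.   ]
 [-0.     0.    -1.   ]
 [ 0.001 -1.    -0.   ]]
[-5.42850596 88.95572334 -0.68182319]
```

```bash
python3 -m pendant '[0,0,0,-6,20,0,0, 0,0,0,0,28,0,0, 0,0,0,0,28,0,0, 0,0,0,0,28,0,0, 0,0,0,0,25,0,0, 0,0,0,0,20,0,0, 0,0,0,0,12,0,0, 0,0,0,0,8,0,0, 0,0,0,0,2,0,0, 0,0,0,0,0,0,0]'
python3 - <<'E'
from h import *
st()
im,d=vision.grab_frame("side");a=im[140:310,130:360]
b,_=vision.grab_frame("wrist")
cv2.imwrite("pics/p2.png",np.hstack([cv2.resize(a,(470,348)),cv2.resize(b,(330,348))])[...,::-1])
E
```

```text
t: 4.95
ee_pos: [0.6802, -0.0418, 0.0684]
tool_rot: [-0.144, 0.144, 0.692, -0.692]
contact_force: [-0.3, 0.3, 0.0]
gripper_width: 0.0455
t 4.95 disp mm [150.9 -65.6  68.4] F(disp) [-0.41  0.19  0.02] w 0.0455 q [-0.1   0.57  1.82  0.    0.75  1.89]
```

View pics/p2.png

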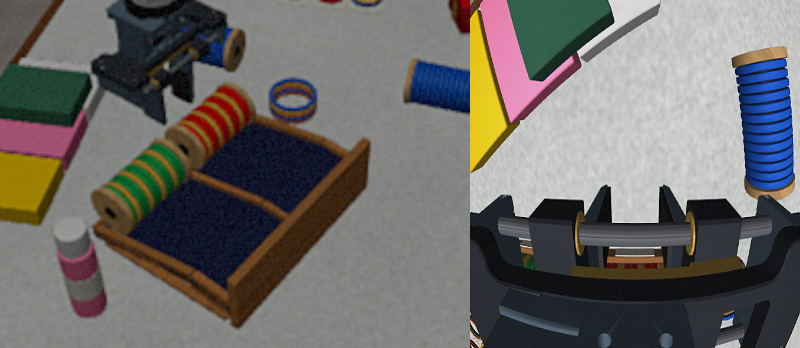

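The fingers stand behind the red spool (it is at (215,125) in the left half), inside its flanges and clear of the lip and the green spool. Now I close in and start rolling it slowly.

```bash
python3 -m pendant '[0,0,0,8,0,0,0, 0,0,0,7,0,0,0, 0,0,0,4,0,0,0, 0,0,0,3,0,0,0, 0,0,0,2,0,0,0, 0,0,0,2,0,0,0, 0,0,0,2,0,0,0, 0,0,0,2,-0.3,0,0, 0,0,0,2.5,-0.4,0,0, 0,0,0,3,-0.5,0,0, 0,0,0,3,-0.5,0,0, 0,0,0,3,-0.5,0,0]'
cat >> h.py <<'E'
def red():
    im,d=vision.grab_frame("side");P=cloud("side",d)-O
    hsv=cv2.cvtColor(im,cv2.COLOR_RGB2HSV).astype(int)
    D=np.stack([P@ex,P@ey,P[...,2]],-1)
    k=(d>0)&(hsv[...,1]>100)&(hsv[...,2]>50)&((hsv[...,0]<10)|(hsv[...,0]>172))&(D[...,0]>-112)&(abs(D[...,0])<.112)&(abs(D[...,1]+.065)<.05)&(D[...,2]>.05)
    q=D[k]
    from scipy.optimize import least_squares
    f=lambda p:np.hypot((q[:,0]-p[0])-p[2]*(q[:,1]+.065),q[:,2]-p[1])-.031
    r=least_squares(f,[q[:,0].mean()+.01,.065,0],loss="soft_l1",f_scale=.002)
    print("red n",len(q),"x,z mm",np.round(1e3*r.x[:2],1),"skew deg",round(np.degrees(r.x[2]),1),"rms",round(1e3*np.sqrt(np.mean(f(r.x)**2)),1))
    return im
E
python3 - <<'E'
from h import *
st();red()
E
```

```text
t: 6.55
ee_pos: [0.6416, -0.0252, 0.0702]
tool_rot: [-0.144, 0.144, 0.692, -0.692]
contact_force: [2.0, -0.5, 0.5]
gripper_width: 0.0457
t 6.55 disp mm [108.9 -65.7  70.2] F(disp) [2.04 0.39 0.48] w 0.0457 q [-0.08  0.52  1.9   0.    0.72  1.91]
red n 392 x,z mm [61.6 58.2] skew deg -0.9 rms 71.8
```

```bash
python3 -m pendant '[0,0,0,3,-0.5,0,0, 0,0,0,3,-0.5,0,0, 0,0,0,3,-0.5,0,0, 0,0,0,3,-0.5,0,0, 0,0,0,3,-0.5,0,0, 0,0,0,3,-0.5,0,0, 0,0,0,3,-0.5,0,0, 0,0,0,3,-0.6,0,0, 0,0,0,3,-0.6,0,0, 0,0,0,3,-0.6,0,0, 0,0,0,3,-0.6,0,0, 0,0,0,3,-0.6,0,0]'
python3 - <<'E'
from h import *
st();im=red()
cv2.imwrite("pics/p3.png",cv2.resize(im[140:310,130:360],(690,510))[...,::-1])
E
```

```text
t: 8.1
ee_pos: [0.6086, -0.0108, 0.0767]
tool_rot: [0.144, -0.144, -0.692, 0.692]
contact_force: [1.8, -0.6, 1.5]
gripper_width: 0.0451
t 8.10 disp mm [ 72.9 -65.7  76.7] F(disp) [1.86 0.15 1.48] w 0.0451 q [-0.06  0.47  1.97  0.    0.7   1.92]
red n 440 x,z mm [25.7 64.9] skew deg -0.3 rms 86.4
```

View pics/p3.png

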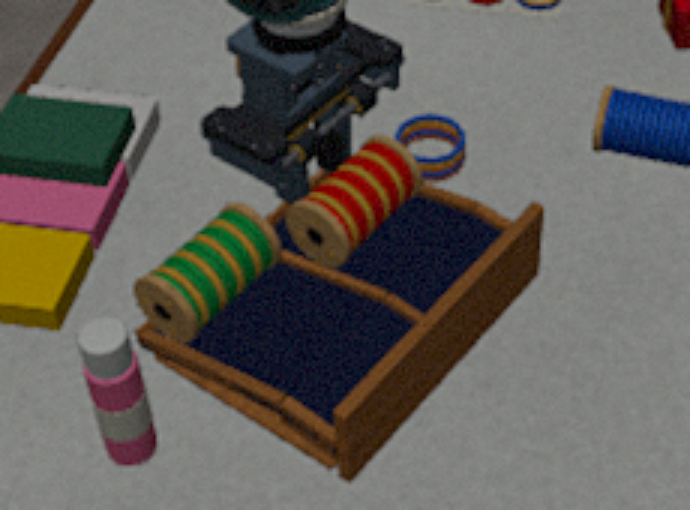

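The red spool at (355,195) is part-way up, straight in its lane, with the fingers behind it. The green spool at (205,270) is still at its lip.

```bash
python3 -m pendant '[0,0,0,3,-0.5,0,0, 0,0,0,3,-0.5,0,0, 0,0,0,3,-0.5,0,0, 0,0,0,3,-0.5,0,0, 0,0,0,3,-0.5,0,0, 0,0,0,3,-0.5,0,0, 0,0,0,3,-0.5,0,0, 0,0,0,3,-0.5,0,0, 0,0,0,3,-0.5,0,0, 0,0,0,3,-0.5,0,0, 0,0,0,3,-0.5,0,0, 0,0,0,3,-0.5,0,0]'
python3 -m pendant '[0,0,0,3,-0.5,0,0, 0,0,0,3,-0.5,0,0, 0,0,0,3,-0.5,0,0, 0,0,0,3,-0.5,0,0, 0,0,0,3,-0.5,0,0, 0,0,0,3,-0.5,0,0, 0,0,0,3,-0.5,0,0, 0,0,0,3,-0.5,0,0, 0,0,0,3,-0.5,0,0, 0,0,0,2,-0.4,0,0, 0,0,0,2,-0.4,0,0, 0,0,0,1,0,0,0]'
python3 - <<'E'
from h import *
st();red()
E
```

```text
t: 9.65
ee_pos: [0.5756, 0.0035, 0.0827]
tool_rot: [-0.144, 0.144, 0.692, -0.692]
contact_force: [2.9, -1.2, 1.7]
gripper_width: 0.0458
t: 11.15
ee_pos: [0.5463, 0.0162, 0.088]
tool_rot: [-0.144, 0.144, 0.692, -0.692]
contact_force: [0.9, -1.3, 1.1]
gripper_width: 0.0459
t 11.15 disp mm [  5.  -65.7  88. ] F(disp) [ 1.34 -0.78  1.08] w 0.0459 q [-0.01  0.38  2.09  0.    0.67  1.97]
red n 446 x,z mm [-42.4  76.5] skew deg -0.5 rms 62.8
```

```bash
python3 -m pendant '[0,0,0,2,-0.3,0,0, 0,0,0,2,-0.3,0,0, 0,0,0,2,-0.3,0,0, 0,0,0,2,-0.3,0,0, 0,0,0,2,-0.2,0,0, 0,0,0,2,0,0,0, 0,0,0,2,0,0,0, 0,0,0,1.5,0,0,0, 0,0,0,1.5,0,0,0, 0,0,0,1.5,0,0,0, 0,0,0,1.5,0,0,0, 0,0,0,1.5,0,0,0]'
python3 - <<'E'
from h import *
st();red()
E
```

```text
t: 12.7
ee_pos: [0.5266, 0.0248, 0.0894]
tool_rot: [-0.144, 0.144, 0.692, -0.692]
contact_force: [-0.7, 0.5, 0.5]
gripper_width: 0.046
t 12.70 disp mm [-16.5 -65.7  89.4] F(disp) [-0.86  0.22  0.51] w 0.046 q [0.   0.35 2.13 0.   0.66 1.98]
red n 414 x,z mm [-79.  76.] skew deg -0.3 rms 94.5
```

The spool has rolled over the crest into the seat (x −79, z 76 mm) and the finger force is about zero. I back off and go up.

```bash
python3 -m pendant '[0,0,0,-5,0,0,0, 0,0,0,-10,0,0,0, 0,0,0,-12,0,0,0, 0,0,0,-8,0,0,0, 0,0,0,0,-15,0,0, 0,0,0,0,-25,0,0, 0,0,0,0,-30,0,0, 0,0,0,0,-30,0,0, 0,0,0,0,-20,0,0, 0,0,0,0,0,0,0, 0,0,0,0,0,0,0, 0,0,0,0,0,0,0]'
python3 - <<'E'
from h import *
st();im=red()
b,_=vision.grab_frame("wrist")
cv2.imwrite("pics/p4.png",np.hstack([cv2.resize(im[140:310,130:360],(470,348)),cv2.resize(b,(330,348))])[...,::-1])
E
```

```text
t: 14.25
ee_pos: [0.5583, 0.0108, 0.2084]
tool_rot: [0.144, -0.143, -0.692, 0.692]
contact_force: [0.9, -0.5, -0.4]
gripper_width: 0.0456
t 14.25 disp mm [ 18.1 -65.9 208.4] F(disp) [ 1.04 -0.04 -0.39] w 0.0456 q [-0.02  0.2   2.04 -0.    0.91  1.96]
red n 402 x,z mm [-79.2  75.8] skew deg -0.3 rms 32.0
```

View pics/p4.png

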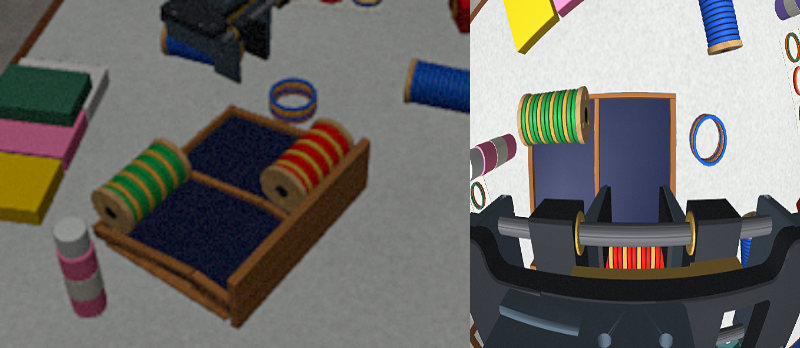

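The red spool at (308,165) rests in the seat against the back rail. The green spool at (142,185) is at its lip, the spray and the bangles have not moved, and the arm is clear.

```bash
python3 -c "
from workcell import workorder; print(workorder.job_done())"
```

```text
the job is handed in; nothing more can be done
None
```

The red spool is in the seat at the top of its lane, resting against the back rail. I pushed it up slowly from behind with two half-open fingers, at about 24 mm/s on the slope and slower over the crest. It rolled the last stretch into the seat by itself. I then backed the fingers off and raised them clear, and handed the job in at about 14 s.

- **Spool position:** the last measurement put it at display x = −79.2 mm and z = 75.8 mm, against the nominal −80 and 76, with 0.3° skew. It had not moved since the fingers withdrew.
- **Forces:** readings between moves never passed about 3.6 N.
- **Other things:** in the last picture the green spool was still at its lip, and the spray and bangles had not moved. The jar, tape cutter, gift box and lilac spray were mostly or wholly outside that picture, so I did not check them.
- **A number that looked off:** the spool fit's printed rms was large (32 to 94 mm) because a limit typed in the wrong units let stray red pixels in. The fit downweights such pixels, and its positions matched the finger contact offset and the nominal seat.

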